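# Reset a tripped hotplate with its key pair

## Task

The hotplate has tripped and needs its two-key reset: push the aluminium hood on its front deck fully aside to uncover the keys, then press the two round keys down together, one fingertip on each, hold both fully down for two seconds and let them come up again. Do not press the square key between them, leave the hood open, and do not lift, shift or knock over any of the things standing around.

Things in the scene. Friction and masses are not known exactly. Their poses are not given: they have to be found in the camera images.
- hotplate: fixed cream hotplate, 330 mm deep (x), 230 wide (y); origin: centre of its underside, on the bench; +x from key deck to heating plate, +y its left. Key deck: x -165 to -65 mm, level, 70 mm high; behind it 90 mm high, round plate 170 mm wide at x 55, top at 105. Three black keys on the deck, x -115: round, square, round at y -28, -58, -88 mm, hidden under the hood at the start
- hood (a joint): slide of the hood along the hotplate's +y, in m: 0 = closed over the keys, 0.108 = fully aside (a stop); starts 0 to 0.015. The hood is an aluminium slab 94 mm (x) by 96 mm (y), from 88 to 104 mm above the bench, with thin skirts front and back that cannot be touched. It slides over the keys with about 1.5 N of friction plus slight drag, stays where it is left, cannot be lifted
- hood_end (a point): middle of the upper edge of the hood's -y end face, 104 mm above the bench; moves with the hood. The face is flat, 94 mm wide, 16 mm tall; pushed to +y it opens the hood; a fingertip 90 to 96 mm above the bench pushes it and clears the keys. Closed, it lies 9 mm inside the hotplate's -y side; fully open, 60 mm to the +y side of the square key's centre
- key_left (a joint): travel of the +y round key downwards, in m: 0 = up, 0.007 = fully down; springs back. Starts to move at about 1.2 N, fully down at about 4 N.
- key_right (a joint): the same for the -y round key
- key_square (a joint): travel of the square key downwards, in m: 0 = up, 0.006 = down; 3 N. Not to be pressed.
- key_left_top (a point): centre of the flat top of the +y round key, 22 mm diameter, 84 mm above the bench (14 mm above the deck) when up, 77 mm when fully down; moves with the key. The two round keys are 60 mm apart centre to centre, along the hotplate's y
- key_right_top (a point): the same for the -y round key
- key_square_top (a point): centre of the top of the square key, 18 mm wide, midway between the round ones, 80 mm above the bench (4 mm lower than they are)
- beaker: glass beaker, 72 mm wide, 80 mm tall, standing on the hotplate's round heating plate; loose, a bystander; origin at the centre of its underside
- stopper: black rubber stopper, 24 mm wide, 22 mm tall, standing on the narrow ledge between key deck and heating plate; loose, a bystander; origin at the centre of its underside
- flask: conical glass flask, 78 mm wide, 122 mm tall, on the bench to the left (+y side) of the hotplate; loose, a bystander; origin at the centre of its underside
- burner: gas burner, round 72 mm foot, upright tube, 142 mm tall, on the bench to the right (-y side) of the hotplate; loose, a bystander; origin at the centre of its underside
- crucible: small white ceramic crucible, 42 mm wide, 33 mm tall, on the bench in front of the hotplate; loose, a bystander; origin at the centre of its underside
- weight: brass balance weight, 28 mm wide, 38 mm tall, on the bench in front of the hotplate; loose, a bystander; origin at the centre of its underside
- jar: small amber jar, 48 mm wide, 70 mm tall, on the bench to the left of the hotplate; loose, a bystander; origin at the centre of its underside
- spatula: slim steel laboratory spatula, 178 mm long, 14 mm wide, 6 mm thick, lying on the bench to the right of the hotplate; loose, a bystander; origin at the middle of its underside

How it is judged:
On the way, in this order (a step that is already met when the one before it is completed fails the run):
1. the hood is pushed fully aside (value of joint hood above 0.1 m), for 0.2 s.
2. both round keys are held down together for 1.7 s without a break (value of joint each of key_left, key_right above 0.005 m and value of joint hood above 0.095 m), for 1.7 s.
3. both round keys have come up again (value of joint each of key_left, key_right below 0.001 m), for 0.2 s.
At the end, for the whole second after the job is handed in: Hood opened (100 of 108 mm or more), then both round keys at least 5 mm down together for 1.7 s, then released. At the end the three keys are up within 1 mm, the hood is at least 95 mm open, every bystander rests within 20 mm of its place and is upright within 0.3 rad (all of step 3 and value of joint key_square below 0.001 m and value of joint hood above 0.095 m and distance of each of beaker, stopper, flask, burner, crucible, weight, jar, spatula from where it was at the start of the episode below 0.02 m and angle between each of beaker, stopper, flask, burner, crucible, weight, jar, spatula's own z axis and vertical below 0.3 rad and linear speed of each of beaker, stopper, flask, burner, crucible, weight, jar, spatula below 0.02 m/s); the robot touches nothing.
It fails at once if one round key is pressed home (over 5 mm) while the other is still up (under 1 mm): they were not pressed together ((value of joint key_left above 0.005 m and value of joint key_right below 0.001 m) or (value of joint key_right above 0.005 m and value of joint key_left below 0.001 m)).
It fails at once if the square key is pressed (over 2.5 mm) (value of joint key_square above 0.0025 m).
It fails at once if a bystander is lifted, shifted (over 20 mm) or knocked over (distance of any of beaker, stopper, flask, burner, crucible, weight, jar, spatula from where it was at the start of the episode above 0.02 m or angle between any of beaker, stopper, flask, burner, crucible, weight, jar, spatula's own z axis and vertical above 0.3 rad).
It also fails if it takes over 58 s, if anything falls off the work surface, if the arm or the gripper's body presses on something with over 40 N, if the wrist force passes 120 N, or if a joint passes its speed limit or range.

## Robot

A 7-joint arm with a two-finger parallel gripper is mounted at the origin on the work surface. World frame = base frame: x ahead of the robot, y to its left, z up, the work surface at z = 0. Lengths are in m, angles in rad, forces in N, time in s.
With the tool pointing down it reaches from about 0.4 to 0.85 m from the base axis. Payload 10.4 kg.
Tool frame: the origin (TCP) lies between the finger pads; the fingertips stand 11 mm ahead of it and the grasp point (between the pads) lies 8 mm behind it (tip_reach is the distance from the TCP to the fingertips, in m); z points along the fingers, y is the line along which they close (so a half turn about z gives the same grasp; the last joint's range is limited). The gripper opens to 85 mm and grips with 20 to 120 N. Pads are 22 mm wide; open, the fingers measure 114 mm over their backs; the gripper's body (76 mm by 85 mm) begins 54 mm behind the grasp point. The pads swing forward as they close: fully open they stand 13 mm farther back than shut.
Start: joints at [1.145, 0.332, -0.065, 1.46, 0.022, 1.35, -0.088], TCP at [0.245, -0.575, 0.216] pointing down, gripper open.
Joint ranges: [-2.6, 2.6], [-0.5, 2.12], [-1.47, 1.34], [0.16, 2.42], [-1.27, 4.41], [0.06, 2.06], [-2.6, 2.6]. Speed limits (rad/s): [2.22, 2.22, 2.79, 2.79, 3.14, 3.14, 3.14].

## Interface

Orientations are given as a unit quaternion [x, y, z, w].
In Python, from workcell import * gives the robot as it stands.
- The arm moves only by the shell command python3 -m inch 'ROWS' [OPENING] [FORCE]. ROWS is JSON, a list of rows, each an object with "slide": the shift along the world's x, y, z in m, a list of three; "yaw": the turn about the world's z in rad. A call has 1 to 20 rows; each row is the pose to reach, as a shift and turn from the pose commanded when the call began; what a row does not reach only later rows make up. A row lasts 1/12 s, in which the tool goes at most 41.7 mm and 7.16 degrees, less where a joint would pass 70% of its speed; a pose out of reach is approached as far as the arm can. A call with a gripper value outside its range is refused whole. OPENING is the closure in counts, from 0 (fully open) to 255 (shut), set as the call begins (- or left out, the last holds). The fingers move at their own pace and stop on an object; FORCE is the grip in N (left out, the last holds). Time passes only in rows, so rows that repeat a pose let the fingers close. It gives the time, the measured TCP pose, the force, the opening and the grip force at its end, in the units of the state.
- get_obs(): the state, without advancing time (a new reading comes with each control period).
- camera(name): name is "side" or "top" or "wrist"; returns a dict with "frame" (480x640x3 uint8, red, green, blue), "fx", "fy", "cx", "cy" (pixels), "extrinsics" (4x4, takes a point from world to camera coordinates). Camera axes: x right, y down, z forward; pixel columns grow to the right and rows downward; lengths in m; the calibration is good to about 2 mm. A picture is of the moment at which its call begins. There is no depth.
- hand_in(): hands the job in; it is judged then, once.
The state is a dict: "clock": time; "joint_pos": joint angles; "joint_velocities": joint speeds; "tau": joint torques, N m; "position": TCP position; "ee_rot": TCP orientation; "ft_force": force on the tool from outside, world axes, zero at the start; "torque": the same for the moment, N m; "grip_width": opening from 0.0 (shut) to 1.0 (fully open); "grasp_force": force on a finger pad.
Only numpy, scipy, OpenCV 4.12 (cv2) and the standard library are available. Lean on these libraries where they do the work, as an engineer would, in place of code of your own. Each camera call takes 0.05 s, during which the arm holds its last target. There are 200 camera calls.

## Working session

There is one attempt and no reset: what is moved stays moved. The work goes in short steps, Python scripts to look and compute and a shell command to move; the robot and the scene stay as the last step left them, time stands still between calls to the robot, and variables do not carry over. Pictures are saved under pics/ and viewed, at most 10 in all, crops included, and the job is handed in when it is done.

```bash
mkdir -p pics
python3 - <<'E'
from workcell import *
import cv2
o=get_obs(); print({k:o[k] for k in("clock","position","ee_rot","ft_force","grip_width")})
for n in("top","side"):
    c=camera(n); cv2.imwrite(f"pics/{n}0.png",c["frame"][:,:,::-1]); print(n,c["fx"],c["fy"],c["cx"],c["cy"],c["extrinsics"])
E
```

```text
{'clock': 0.0, 'position': array([ 0.24482877, -0.57462169,  0.21540242]), 'ee_rot': array([ 9.79786432e-01,  2.00045055e-01, -1.75253228e-04, -7.01762708e-04]), 'ft_force': array([-0.60087207,  0.00581647,  0.48153518]), 'grip_width': 0.9942394128448763}
top 457.54936399433575 457.54936399433575 316.8107066209413 237.60358137000773 [[-0.02052075 -0.9995934  -0.01979711  0.0609747 ]
 [-0.99512743  0.02233105 -0.09603495  0.5749852 ]
 [ 0.096438    0.01772994 -0.99518107  0.87646184]
 [ 0.          0.          0.          1.        ]]
side 507.1573804103842 507.1573804103842 326.5041493537734 226.1049269598117 [[ 0.94804814 -0.31775093  0.01546182 -0.54282692]
 [-0.21194766 -0.66712256 -0.71416082  0.21176616]
 [ 0.2372402   0.67378174 -0.69981087  0.72997763]
 [ 0.          0.          0.          1.        ]]
```

View pics/top0.png

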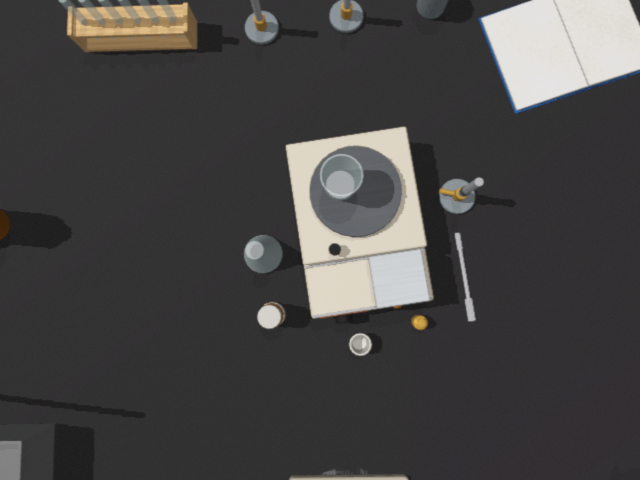

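View pics/side0.png

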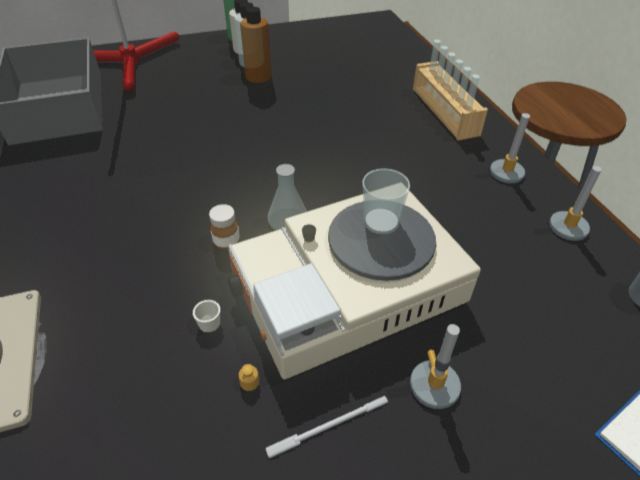

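Run:
```python
import cv2
a=cv2.imread("pics/top0.png"); 
def crop(a,u,v,w,h,s): 
    return cv2.resize(a[v:v+h,u:u+w],None,fx=s,fy=s,interpolation=cv2.INTER_CUBIC)
cv2.imwrite("pics/top0c.png",crop(a,280,120,200,150*4//3+10,2.85) if 0 else crop(a,280,120,210,210,2.8))
cv2.imwrite("pics/side0c.png",crop(cv2.imread("pics/side0.png"),220,160,266,200,3))
```

```text
(no output)
```

View pics/top0c.png

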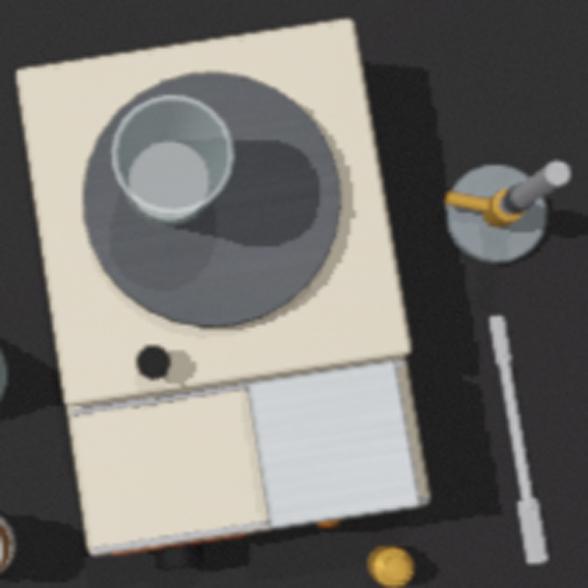

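View pics/side0c.png

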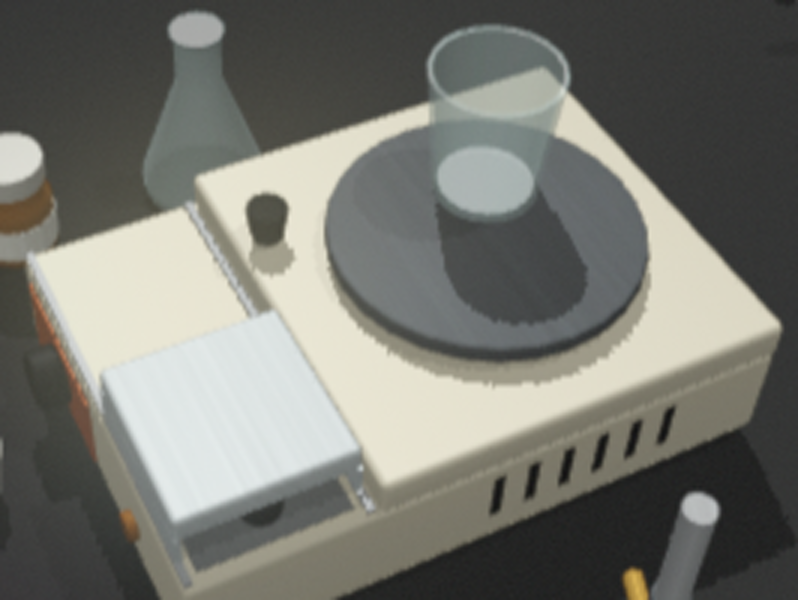

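```bash
cat > h.py <<'E'
import numpy as np, json
from workcell import *
def proj(c,P):
    p=np.c_[P,np.ones(len(P))]@np.array(c["extrinsics"])[:3].T
    return np.c_[c["fx"]*p[:,0]/p[:,2]+c["cx"],c["fy"]*p[:,1]/p[:,2]+c["cy"]]
def unproj(c,u,v,z):
    E=np.array(c["extrinsics"]);R=E[:3,:3];o=-R.T@E[:3,3]
    d=R.T@np.array([(u-c["cx"])/c["fx"],(v-c["cy"])/c["fy"],1]);return o+d*(z-o[2])/d[2]
def w2(pose,P):
    P=np.atleast_2d(np.array(P,float));c,s=np.cos(pose[2]),np.sin(pose[2])
    return np.c_[pose[0]+c*P[:,0]-s*P[:,1],pose[1]+s*P[:,0]+c*P[:,1],P[:,2]]
E
python3 - <<'E'
from h import *
from scipy.optimize import least_squares
T,S=camera("top"),camera("side")
m=1e-3
body=np.array([[165,115,90],[165,-115,90],[-65,-115,90],[-65,115,90],[-165,115,70]])*m
tb=np.array([[18,70],[353,19],[409,354],[67,404],[91,552]])/2.8+[280,120]
sb=np.array([[543,68],[780,325],[384,490],[197,178],[30,255]])/3+[220,160]
th=np.array([[247,384],[396,360],[418,503],[269,526]])/2.8+[280,120]
sh=np.array([[270,315],[360,450],[175,522],[105,375]])/3+[220,160]
def hood(s): return np.array([[-68,-10,104],[-68,-106,104],[-162,-106,104],[-162,-10,104]])*m+[0,s,0]
def f(q,cams="ts"):
    B=w2(q,body);H=w2(q,hood(q[3]));r=[]
    if "t" in cams:r+=[proj(T,B)-tb,proj(T,H)-th]
    if "s" in cams:r+=[proj(S,B)-sb,proj(S,H)-sh]
    return np.vstack(r).ravel()
for cm in("ts","t","s"):
    r=least_squares(f,[.5,0,.15,.005],args=(cm,),loss="soft_l1");print(cm,r.x.round(4));
    if cm=="ts":
        q=r.x;print(r.fun.reshape(-1,2).round(1).tolist());json.dump(list(q),open("pose.json","w"))
c,s=np.cos(q[2]),np.sin(q[2])
for n,u,v,z in(("burnerfoot",457,197,.01),("stopper",335,249,.11),("weight",420,322,.03),("spat",466,277,.006),("beaker",342,178,.185)):
    p=unproj(T,u,v,z);d=p[:2]-q[:2];print(n,p.round(3),"local",(np.array([c*d[0]+s*d[1],-s*d[0]+c*d[1]])).round(3))
print("prepush",w2(q,[-.115,-.106+q[3]-.0145-.012,.104]),"dir y",[-s,c])
print("pushed",w2(q,[-.115,.002-.0145,.104]),"keys TCP",w2(q,[-.115,-.058,.1]))
E
```

```text
ts [ 0.6001 -0.0319  0.129   0.0063]
[[-1.2, -1.3], [0.1, -1.6], [1.2, -0.5], [-0.9, 0.4], [-1.1, 1.4], [-0.2, -0.9], [-0.6, -0.4], [0.6, 0.7], [0.4, 0.5], [0.8, -1.0], [2.6, 1.2], [0.0, 0.6], [-2.1, -0.5], [-3.0, 0.7], [1.9, -2.5], [1.3, 0.3], [-1.1, 1.4], [-3.0, -1.5]]
t [ 0.5999 -0.0328  0.1277  0.0072]
s [ 0.6003 -0.0309  0.131   0.0053]
burnerfoot [ 0.654 -0.236  0.01 ] local [ 0.027 -0.21 ]
stopper [0.547 0.015 0.11 ] local [-0.047  0.053]
weight [ 0.408 -0.147  0.03 ] local [-0.205 -0.09 ]
spat [ 0.493 -0.247  0.006] local [-0.134 -0.2  ]
beaker [0.659 0.002 0.185] local [0.063 0.026]
prepush [[ 0.50225956 -0.17180891  0.104     ]] dir y [np.float64(-0.12859947988201517), np.float64(0.9916966137756421)]
pushed [[ 0.48764098 -0.05907756  0.104     ]] keys TCP [[ 0.49349226 -0.10419976  0.1       ]]
```

```bash
python3 -m inch '[{"slide":[0.02,0.03,0.01],"yaw":-0.02},{"slide":[0.04,0.06,0.02],"yaw":-0.04},{"slide":[0.06,0.09,0.02],"yaw":-0.06},{"slide":[0.08,0.12,0.02],"yaw":-0.08},{"slide":[0.1,0.15,0.02],"yaw":-0.1},{"slide":[0.12,0.18,0.02],"yaw":-0.12},{"slide":[0.14,0.21,0.02],"yaw":-0.14},{"slide":[0.16,0.24,0.02],"yaw":-0.16},{"slide":[0.18,0.27,0.02],"yaw":-0.18},{"slide":[0.2,0.3,0.02],"yaw":-0.2},{"slide":[0.22,0.33,0.02],"yaw":-0.22},{"slide":[0.24,0.36,0.02],"yaw":-0.24},{"slide":[0.255,0.385,0.02],"yaw":-0.26},{"slide":[0.258,0.395,0.02],"yaw":-0.274},{"slide":[0.258,0.398,0.02],"yaw":-0.274},{"slide":[0.258,0.398,0.02],"yaw":-0.274},{"slide":[0.258,0.398,0.02],"yaw":-0.274},{"slide":[0.258,0.398,0.02],"yaw":-0.274}]' 255 30; python3 -c "
from workcell import *;o=get_obs();print(o['ee_rot'],o['ft_force'],o['joint_pos'])"
```

```text
clock: 1.7
position: [0.5023, -0.1787, 0.2362]
ee_rot: [0.998, 0.063, -0.0, 0.0]
ft_force: [-1.0, -0.2, 0.2]
grip_width: 0.002
grasp_force: 0.0
[ 9.97997122e-01  6.32584951e-02 -1.57649438e-04  2.88410472e-04] [-1.02110821 -0.21158755  0.19251255] [ 0.61060432  0.14363819 -0.39016542  1.6572375   0.05646258  1.35185754
 -1.2324114 ]
```

```bash
python3 -m inch '[{"slide":[0,0,-0.03]},{"slide":[0,0,-0.06]},{"slide":[0,0,-0.085]},{"slide":[0,0,-0.105]},{"slide":[0,0,-0.12]},{"slide":[0,0,-0.128]},{"slide":[0,0,-0.132]},{"slide":[0,0,-0.132]},{"slide":[0,0,-0.132]},{"slide":[0,0,-0.132]}]'
python3 - <<'E'
from h import *
import cv2
c=camera("side");cv2.imwrite("pics/side1.png",cv2.resize(c["frame"][160:400,200:480,::-1],None,fx=2.5,fy=2.5,interpolation=cv2.INTER_CUBIC))
E
```

```text
invalid input
```

View pics/side1.png

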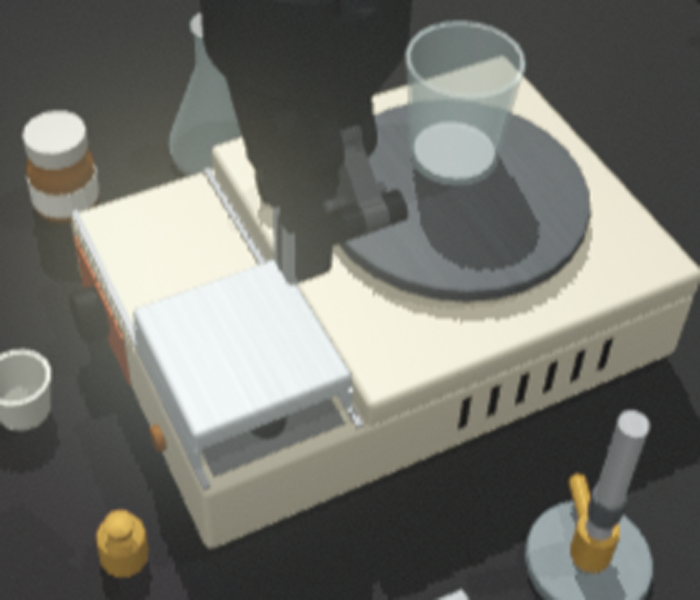

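The rows were refused because they had no yaw. The picture shows the shut fingers still high, with tips near crop pixel (310,275), and the hood untouched.

```bash
python3 -m inch '[{"slide":[0,0,-0.03],"yaw":0},{"slide":[0,0,-0.06],"yaw":0},{"slide":[0,0,-0.085],"yaw":0},{"slide":[0,0,-0.105],"yaw":0},{"slide":[0,0,-0.12],"yaw":0},{"slide":[0,0,-0.128],"yaw":0},{"slide":[0,0,-0.132],"yaw":0},{"slide":[0,0,-0.132],"yaw":0},{"slide":[0,0,-0.132],"yaw":0},{"slide":[0,0,-0.132],"yaw":0}]'
python3 - <<'E'
from h import *
import cv2
c=camera("side");cv2.imwrite("pics/side2.png",cv2.resize(c["frame"][160:400,200:480,::-1],None,fx=2.5,fy=2.5,interpolation=cv2.INTER_CUBIC))
print((proj(c,[get_obs()["position"]-[0,0,.011]])-[200,160])*2.5)
E
```

```text
clock: 2.58
position: [0.5037, -0.1773, 0.1053]
ee_rot: [0.998, 0.064, 0.001, 0.0]
ft_force: [-0.2, 0.1, 0.5]
grip_width: 0.003
grasp_force: 0.0
[[301.82984811 462.96678498]]
```

View pics/side2.png

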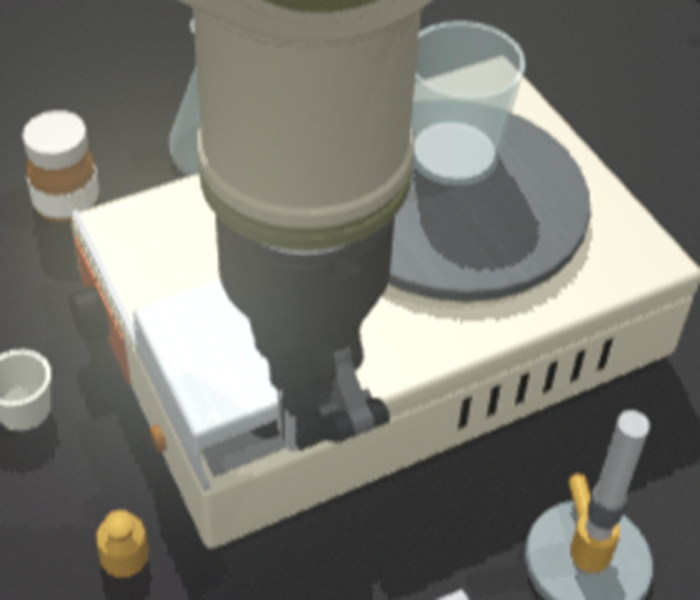

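```bash
python3 -m inch '[{"slide":[0,0,-0.003],"yaw":0},{"slide":[-0.001,0.008,-0.003],"yaw":0},{"slide":[-0.002,0.016,-0.003],"yaw":0},{"slide":[-0.003,0.023,-0.003],"yaw":0},{"slide":[-0.004,0.03,-0.003],"yaw":0},{"slide":[-0.005,0.038,-0.003],"yaw":0},{"slide":[-0.006,0.046,-0.003],"yaw":0},{"slide":[-0.007,0.054,-0.003],"yaw":0}]'
python3 - <<'E'
from h import *
import cv2
c=camera("side");cv2.imwrite("pics/side3.png",cv2.resize(c["frame"][160:400,200:480,::-1],None,fx=2.5,fy=2.5,interpolation=cv2.INTER_CUBIC))
E
```

```text
clock: 3.3
position: [0.4959, -0.122, 0.1013]
ee_rot: [0.998, 0.065, 0.0, 0.0]
ft_force: [0.4, -0.4, -0.4]
grip_width: -0.001
grasp_force: 0.0
```

View pics/side3.png

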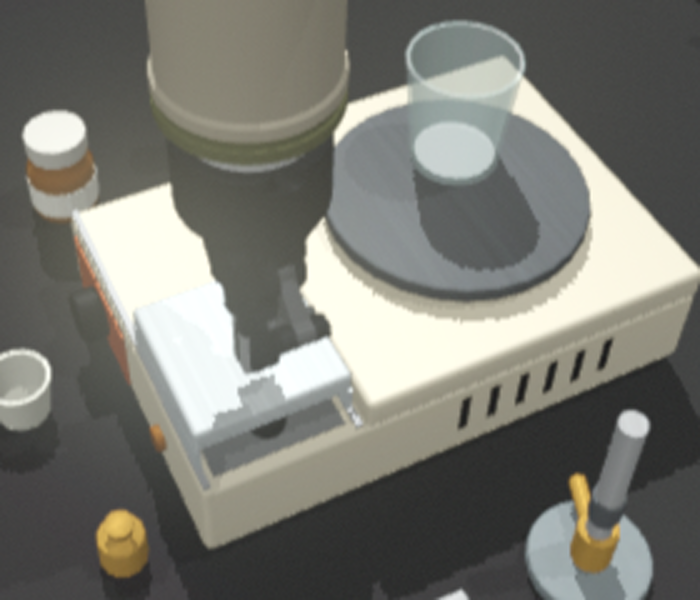

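The fingers passed over the hood, with tips near crop pixel (255,375) and the hood unmoved. So the tips are higher than I assumed, and I'll check the tip height.

Run:
```python
from h import *
import workcell
print([n for n in dir(workcell) if not n.startswith("__")], getattr(workcell,"tip_reach",None))
o=get_obs();print({k:v for k,v in o.items()if k not in("tau","torque")})
c=camera("side")
for (u,v),(x,y) in(((302,310),(.496,-.122)),((320.8,339.2),(.5037,-.1773))):
    for z in(.08,.09,.1,.105,.11,.115): print(z,proj(c,[[x,y,z]]).round(1),[u,v])
```

```text
['MotionError', 'camera', 'get_obs', 'hand_in', 'tip_reach'] 0.011
{'clock': 3.35, 'joint_pos': array([ 0.53834414,  0.21179325, -0.4294081 ,  1.88039824,  0.0992955 ,
        1.07022691, -1.3703824 ]), 'joint_velocities': array([ 0.00831117,  0.0091808 ,  0.00502697, -0.01189198,  0.00012594,
        0.00217983,  0.03615463]), 'position': array([ 0.4959004 , -0.12025408,  0.10133478]), 'ee_rot': array([ 9.97863340e-01,  6.53351310e-02,  4.39160502e-05, -2.72060997e-04]), 'ft_force': array([ 0.99215831,  1.63073247, -0.4270625 ]), 'grasp_force': 0.0, 'grip_width': 0.004322428705097945}
0.08 [[303.2 319.7]] [302, 310]
0.09 [[303.1 315.5]] [302, 310]
0.1 [[303.  311.1]] [302, 310]
0.105 [[302.9 309. ]] [302, 310]
0.11 [[302.8 306.7]] [302, 310]
0.115 [[302.8 304.5]] [302, 310]
0.08 [[320.7 351.1]] [320.8, 339.2]
0.09 [[320.8 347. ]] [320.8, 339.2]
0.1 [[320.8 342.8]] [320.8, 339.2]
0.105 [[320.8 340.7]] [320.8, 339.2]
0.11 [[320.9 338.5]] [320.8, 339.2]
0.115 [[320.9 336.3]] [320.8, 339.2]
```

```bash
python3 -m inch '[{"slide":[0,0,-0.001],"yaw":0},{"slide":[0,0,-0.002],"yaw":0},{"slide":[0,0,-0.002],"yaw":0}]';python3 -m inch '[{"slide":[0,0,-0.001],"yaw":0},{"slide":[0,0,-0.002],"yaw":0},{"slide":[0,0,-0.002],"yaw":0}]'
```

```text
clock: 3.65
position: [0.4959, -0.1235, 0.099]
ee_rot: [0.998, 0.064, -0.0, 0.0]
ft_force: [0.5, 1.2, -0.6]
grip_width: 0.002
grasp_force: 0.0
clock: 3.9
position: [0.4959, -0.1232, 0.0969]
ee_rot: [0.998, 0.064, -0.0, -0.0]
ft_force: [-0.1, 1.0, 0.1]
grip_width: 0.003
grasp_force: 0.0
```

Run:
```python
from h import *
import cv2
c=camera("side");cv2.imwrite("pics/side4.png",cv2.resize(c["frame"][250:370,240:400,::-1],None,fx=5,fy=5,interpolation=cv2.INTER_CUBIC))
print((proj(c,[get_obs()["position"]-[0,0,.011]])-[240,250])*5)
```

```text
[[316.47858118 338.80421605]]
```

View pics/side4.png

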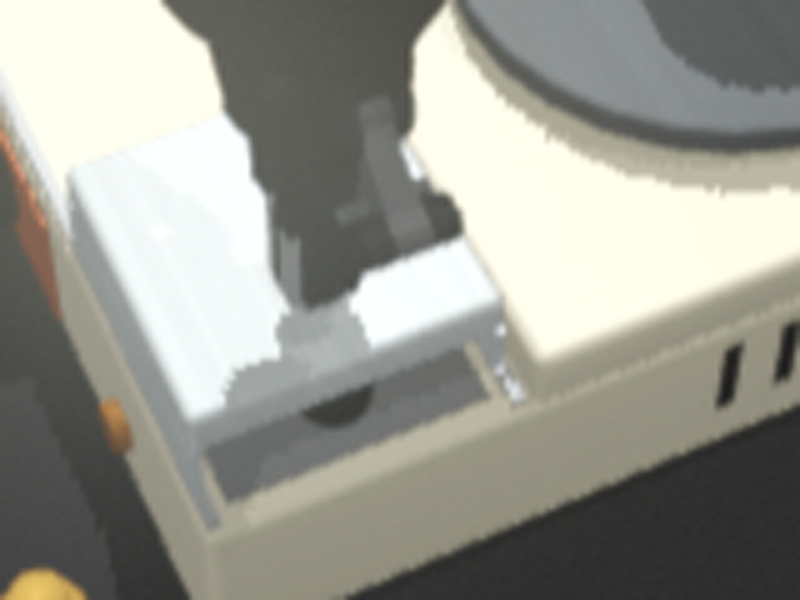

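The finger ends at crop pixel (320,308), still just above the hood, about 13 mm higher than stated. I'll probe down for contact.

```bash
python3 -m inch '[{"slide":[0,0,-0.001],"yaw":0},{"slide":[0,0,-0.002],"yaw":0},{"slide":[0,0,-0.002],"yaw":0}]';python3 -m inch '[{"slide":[0,0,-0.001],"yaw":0},{"slide":[0,0,-0.001],"yaw":0},{"slide":[0,0,-0.001],"yaw":0}]'; python3 -m inch '[{"slide":[0,0,-0.001],"yaw":0},{"slide":[0,0,-0.001],"yaw":0},{"slide":[0,0,-0.001],"yaw":0}]'
```

```text
clock: 4.2
position: [0.4959, -0.123, 0.095]
ee_rot: [0.998, 0.064, -0.0, -0.0]
ft_force: [-0.3, 0.5, -0.0]
grip_width: -0.003
grasp_force: 0.0
clock: 4.45
position: [0.496, -0.123, 0.0942]
ee_rot: [0.998, 0.064, -0.0, 0.0]
ft_force: [-0.1, 0.4, -0.7]
grip_width: 0.0
grasp_force: 0.0
clock: 4.7
position: [0.496, -0.123, 0.0932]
ee_rot: [0.998, 0.064, -0.0, 0.0]
ft_force: [-0.3, -0.7, -0.2]
grip_width: -0.001
grasp_force: 0.0
```

```bash
for i in 1; do python3 -m inch '[{"slide":[0,0,-0.001],"yaw":0},{"slide":[0,0,-0.001],"yaw":0},{"slide":[0,0,-0.001],"yaw":0}]'; done; python3 -m inch '[{"slide":[0,0,-0.001],"yaw":0},{"slide":[0,0,-0.001],"yaw":0},{"slide":[0,0,-0.001],"yaw":0}]'; python3 -m inch '[{"slide":[0,0,-0.001],"yaw":0},{"slide":[0,0,-0.001],"yaw":0},{"slide":[0,0,-0.001],"yaw":0}]'
```

```text
clock: 4.95
position: [0.496, -0.123, 0.0922]
ee_rot: [0.998, 0.064, -0.0, 0.0]
ft_force: [0.4, -0.5, 1.2]
grip_width: 0.004
grasp_force: 0.0
clock: 5.2
position: [0.496, -0.123, 0.0912]
ee_rot: [0.998, 0.064, -0.0, 0.0]
ft_force: [0.1, 0.5, -1.1]
grip_width: 0.0
grasp_force: 0.0
clock: 5.45
position: [0.496, -0.123, 0.0902]
ee_rot: [0.998, 0.064, -0.0, 0.0]
ft_force: [-0.1, 0.4, -0.8]
grip_width: -0.002
grasp_force: 0.0
```

```bash
python3 -m inch '[{"slide":[0,0,-0.001],"yaw":0},{"slide":[0,0,-0.001],"yaw":0},{"slide":[0,0,-0.001],"yaw":0}]'; python3 -m inch '[{"slide":[0,0,-0.001],"yaw":0},{"slide":[0,0,-0.001],"yaw":0},{"slide":[0,0,-0.001],"yaw":0}]'; python3 -m inch '[{"slide":[0,0,-0.001],"yaw":0},{"slide":[0,0,-0.001],"yaw":0},{"slide":[0,0,-0.001],"yaw":0}]'
python3 - <<'E'
from h import *
import cv2
c=camera("side");cv2.imwrite("pics/side5.png",cv2.resize(c["frame"][250:370,240:400,::-1],None,fx=5,fy=5,interpolation=cv2.INTER_CUBIC))
E
```

```text
clock: 5.7
position: [0.496, -0.123, 0.0892]
ee_rot: [0.998, 0.064, -0.0, 0.0]
ft_force: [-0.7, 1.3, 0.8]
grip_width: 0.002
grasp_force: 0.0
clock: 5.95
position: [0.4961, -0.1231, 0.089]
ee_rot: [0.998, 0.064, 0.0, 0.0]
ft_force: [-3.7, 0.9, 8.1]
grip_width: 0.003
grasp_force: 4.2
clock: 6.2
position: [0.4962, -0.1235, 0.0889]
ee_rot: [0.998, 0.064, 0.0, 0.001]
ft_force: [-7.2, 0.0, 18.0]
grip_width: -0.004
grasp_force: 9.0
```

View pics/side5.png

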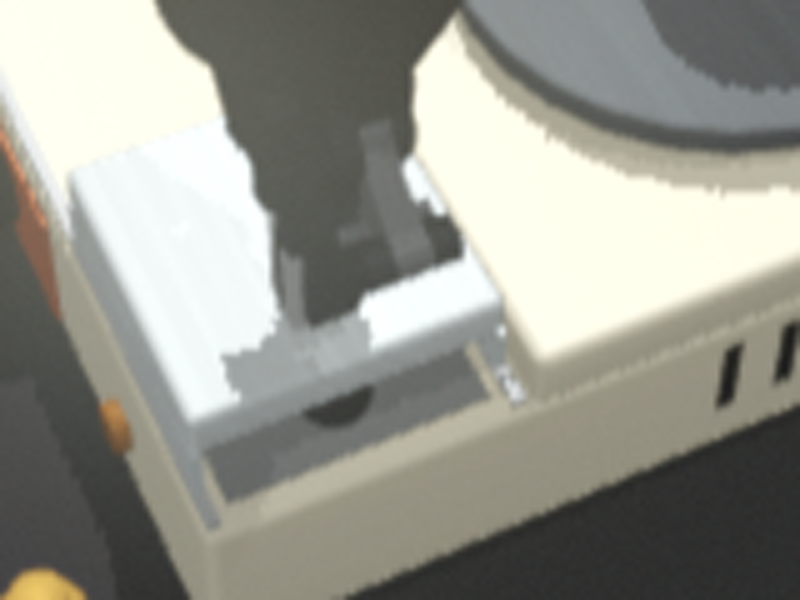

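The fingertips are resting on the hood, crop pixel (320,325), and made contact at TCP z about 0.089. That measures the shut-finger reach as about 15 mm behind the TCP. I'll rise, set the fingers to key spacing and check with a mosaic.

```bash
python3 -m inch '[{"slide":[0,0,0.01],"yaw":0},{"slide":[0,0,0.03],"yaw":0},{"slide":[0,0,0.05],"yaw":0},{"slide":[0,0,0.06],"yaw":0},{"slide":[0,0,0.06],"yaw":0},{"slide":[0,0,0.06],"yaw":0},{"slide":[0,0,0.06],"yaw":0},{"slide":[0,0,0.06],"yaw":0},{"slide":[0,0,0.06],"yaw":0},{"slide":[0,0,0.06],"yaw":0}]' 119
python3 - <<'E'
from h import *
import cv2
f={n:camera(n) for n in("wrist","side","top")}
for n in f: cv2.imwrite(f"pics/m_{n}.png",f[n]["frame"][:,:,::-1])
w=cv2.resize(f["wrist"]["frame"],(400,300),interpolation=cv2.INTER_AREA)
s=cv2.resize(f["side"]["frame"][200:350,220:420],(400,300),interpolation=cv2.INTER_CUBIC)
t=cv2.resize(f["top"]["frame"][215:335,290:450],(400,300),interpolation=cv2.INTER_CUBIC)
m=np.vstack([np.hstack([w,s]),np.hstack([t,np.zeros_like(t)])]);cv2.imwrite("pics/mos.png",m[:,:,::-1])
W=f["wrist"];p=get_obs()["position"];q=json.load(open("pose.json"))
print(W["fx"],np.array(W["extrinsics"]).round(3).tolist())
u=np.array([-np.sin(q[2]),np.cos(q[2]),0])
print("side",((proj(f["side"],[p+[0,0,.015]+k*u for k in(-.03,.03)])-[220,200])*2).round(),"wrist",(proj(W,[p+[0,0,.015]+k*u for k in(-.03,.03)])*.625).round())
E
```

```text
clock: 7.08
position: [0.4957, -0.1229, 0.1466]
ee_rot: [0.998, 0.064, -0.0, -0.0]
ft_force: [-0.2, -0.5, -0.2]
grip_width: 0.529
grasp_force: 0.0
374.5474871564004 [[0.127, -0.992, -0.001, -0.184], [-0.943, -0.121, 0.311, 0.434], [-0.309, -0.039, -0.95, 0.463], [0.0, 0.0, 0.0, 1.0]]
side [[184. 200.]
 [146. 134.]] wrist [[245. 192.]
 [158. 192.]]
```

View pics/mos.png

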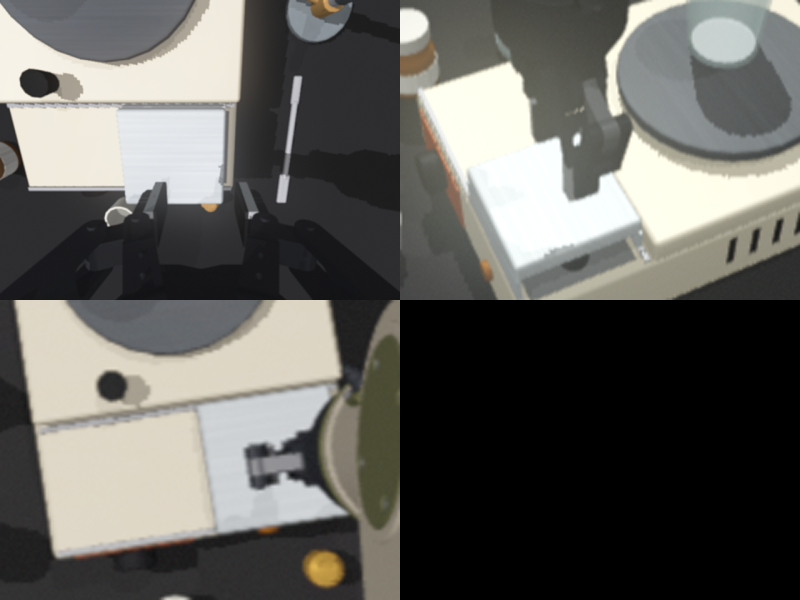

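The mosaic shows the fingers closing along the hotplate's y. Their tips are at wrist pixels (155,185) and (245,185), about 60 mm apart as needed. I'll probe the tip height at this opening on the hood, then push with the same opening.

```bash
python3 -m inch '[{"slide":[-0.003,0.025,-0.01],"yaw":0},{"slide":[-0.003,0.025,-0.03],"yaw":0},{"slide":[-0.003,0.025,-0.04],"yaw":0},{"slide":[-0.003,0.025,-0.046],"yaw":0},{"slide":[-0.003,0.025,-0.046],"yaw":0},{"slide":[-0.003,0.025,-0.046],"yaw":0}]'; python3 -m inch '[{"slide":[0,0,-0.002],"yaw":0},{"slide":[0,0,-0.003],"yaw":0},{"slide":[0,0,-0.003],"yaw":0}]'; python3 -m inch '[{"slide":[0,0,-0.002],"yaw":0},{"slide":[0,0,-0.003],"yaw":0},{"slide":[0,0,-0.003],"yaw":0}]'; python3 -m inch '[{"slide":[0,0,-0.001],"yaw":0},{"slide":[0,0,-0.001],"yaw":0},{"slide":[0,0,-0.001],"yaw":0}]'
```

```text
clock: 7.73
position: [0.4931, -0.0986, 0.1014]
ee_rot: [0.998, 0.064, -0.0, 0.0]
ft_force: [0.0, -1.3, 0.4]
grip_width: 0.533
grasp_force: 0.0
clock: 7.98
position: [0.4932, -0.0982, 0.0985]
ee_rot: [0.998, 0.064, 0.0, 0.0]
ft_force: [-1.0, 0.7, -0.5]
grip_width: 0.532
grasp_force: 0.0
clock: 8.23
position: [0.4929, -0.098, 0.095]
ee_rot: [0.998, 0.064, -0.0, 0.0]
ft_force: [0.1, 0.0, -0.2]
grip_width: 0.53
grasp_force: 0.0
clock: 8.48
position: [0.493, -0.0979, 0.0942]
ee_rot: [0.998, 0.064, -0.0, 0.0]
ft_force: [-0.3, 0.7, -0.4]
grip_width: 0.527
grasp_force: 0.0
```

```bash
for s in 1; do python3 -m inch '[{"slide":[0,0,-0.002],"yaw":0},{"slide":[0,0,-0.004],"yaw":0},{"slide":[0,0,-0.004],"yaw":0}]'; python3 -m inch '[{"slide":[0,0,-0.002],"yaw":0},{"slide":[0,0,-0.002],"yaw":0}]'; python3 -m inch '[{"slide":[0,0,-0.002],"yaw":0},{"slide":[0,0,-0.002],"yaw":0}]';  done
```

```text
clock: 8.73
position: [0.4927, -0.098, 0.0898]
ee_rot: [0.998, 0.064, -0.0, -0.0]
ft_force: [0.2, -0.5, -0.3]
grip_width: 0.53
grasp_force: 0.0
clock: 8.9
position: [0.4928, -0.098, 0.0879]
ee_rot: [0.998, 0.064, -0.0, -0.0]
ft_force: [-0.3, -0.2, 0.9]
grip_width: 0.536
grasp_force: 0.0
clock: 9.07
position: [0.4932, -0.0981, 0.0867]
ee_rot: [0.998, 0.064, 0.0, 0.0]
ft_force: [-1.3, -0.3, 5.0]
grip_width: 0.53
grasp_force: 2.4
```

```bash
python3 -m inch '[{"slide":[0,0,0.015],"yaw":0},{"slide":[0,0,0.03],"yaw":0},{"slide":[0.003,-0.025,0.03],"yaw":0},{"slide":[0.007,-0.055,0.03],"yaw":0},{"slide":[0.011,-0.085,0.03],"yaw":0},{"slide":[0.0125,-0.096,0.03],"yaw":0},{"slide":[0.0125,-0.096,0.03],"yaw":0},{"slide":[0.0125,-0.096,0.015],"yaw":0},{"slide":[0.0125,-0.096,0],"yaw":0},{"slide":[0.0125,-0.096,-0.009],"yaw":0},{"slide":[0.0125,-0.096,-0.009],"yaw":0},{"slide":[0.0125,-0.096,-0.009],"yaw":0}]'
```

```text
clock: 10.07
position: [0.5054, -0.1931, 0.0771]
ee_rot: [0.998, 0.065, -0.0, -0.0]
ft_force: [1.4, -0.0, 0.0]
grip_width: 0.53
grasp_force: 0.0
```

```bash
python3 -m inch '[{"slide":[-0.001,0.008,-0.001],"yaw":0},{"slide":[-0.002,0.016,-0.001],"yaw":0},{"slide":[-0.003,0.024,-0.001],"yaw":0},{"slide":[-0.004,0.032,-0.001],"yaw":0},{"slide":[-0.005,0.04,-0.001],"yaw":0},{"slide":[-0.006,0.048,-0.001],"yaw":0}]'
python3 - <<'E'
from h import *
import cv2
a=cv2.imread("pics/m_top.png").astype(int);b=camera("top")["frame"][:,:,::-1].astype(int)
T=camera("top");q=json.load(open("pose.json"))
# brightness along the hood's front strip, in local y at z=.104
y=np.arange(-.11,.115,.005);
for n,i in(("before",a),("now",b)):
    p=proj(T,w2(q,[[-.15,v,.104] for v in y])).round().astype(int);print(n,[int(i[v,u,0]-i[v,u,2]) for u,v in p])
E
```

```text
clock: 10.57
position: [0.4996, -0.1452, 0.0767]
ee_rot: [0.998, 0.064, 0.0, 0.0]
ft_force: [0.8, -2.0, 2.7]
grip_width: 0.531
grasp_force: 1.4
before [-21, -19, -23, -24, -1, 5, 6, 5, 5, 6, 6, 5, 5, 5, 5, 6, 5, 5, 6, 6, 6, 1, -23, -23, -23, -24, -24, -25, -24, -24, -25, -24, -24, -24, -24, -23, -23, -23, -23, -23, -23, -24, -25, -24, -24]
now [-22, -20, -20, 1, 2, 0, 1, -2, 1, 4, 6, 7, 5, 5, 6, 6, 6, 5, 5, 5, 6, 6, 6, 5, 6, 6, 6, 6, 4, -24, -24, -24, -24, -24, -24, -23, -23, -23, -23, -23, -23, -24, -24, -24, -24]
```

The hood's leading edge has moved 35 mm, so the push is working. I'll carry on to the stop.

```bash
python3 -m inch '[{"slide":[-0.001,0.008,0],"yaw":0},{"slide":[-0.002,0.016,0],"yaw":0},{"slide":[-0.003,0.024,0],"yaw":0},{"slide":[-0.004,0.032,0],"yaw":0},{"slide":[-0.005,0.04,0],"yaw":0},{"slide":[-0.006,0.048,0],"yaw":0},{"slide":[-0.007,0.055,0],"yaw":0},{"slide":[-0.008,0.06,0],"yaw":0},{"slide":[-0.008,0.062,0],"yaw":0},{"slide":[-0.008,0.062,0],"yaw":0}]'; python3 -m inch '[{"slide":[0,0.002,0],"yaw":0},{"slide":[0,0.003,0],"yaw":0},{"slide":[0,0.003,0],"yaw":0}]';python3 -m inch '[{"slide":[0,0.002,0],"yaw":0},{"slide":[0,0.003,0],"yaw":0},{"slide":[0,0.003,0],"yaw":0}]'
```

```text
clock: 11.5
position: [0.4914, -0.0832, 0.0762]
ee_rot: [0.998, 0.065, -0.0, -0.0]
ft_force: [-0.2, -0.3, 0.5]
grip_width: 0.53
grasp_force: 0.0
clock: 11.75
position: [0.4914, -0.0811, 0.0761]
ee_rot: [0.998, 0.064, -0.0, 0.0]
ft_force: [-0.8, -1.7, -0.6]
grip_width: 0.53
grasp_force: 0.4
clock: 12.0
position: [0.4914, -0.0782, 0.0762]
ee_rot: [0.998, 0.064, -0.0, 0.0]
ft_force: [-1.3, -1.8, -0.3]
grip_width: 0.531
grasp_force: 0.8
```

```bash
python3 -m inch '[{"slide":[0,0.001,0],"yaw":0},{"slide":[0,0.002,0],"yaw":0},{"slide":[0,0.002,0],"yaw":0}]'; python3 -m inch '[{"slide":[0,0.001,0],"yaw":0},{"slide":[0,0.002,0],"yaw":0},{"slide":[0,0.002,0],"yaw":0}]';python3 - <<'E'
from h import *
T=camera("top");b=T["frame"].astype(int);q=json.load(open("pose.json"))
y=np.arange(-.11,.115,.005)
p=proj(T,w2(q,[[-.15,v,.104] for v in y])).round().astype(int);print([int(b[v,u,2]-b[v,u,0]) for u,v in p])
E
```

```text
clock: 12.25
position: [0.4913, -0.0778, 0.0762]
ee_rot: [0.998, 0.064, -0.0, 0.001]
ft_force: [-2.0, -7.9, -0.0]
grip_width: 0.535
grasp_force: 3.7
clock: 12.5
position: [0.4913, -0.0776, 0.0763]
ee_rot: [0.998, 0.063, -0.0, 0.002]
ft_force: [-1.6, -14.9, 0.6]
grip_width: 0.53
grasp_force: 6.4
[-26, -25, -24, -24, -26, -25, -24, -24, -23, -25, -25, -11, -23, -25, -24, -22, -22, -25, -23, -22, -1, -17, -20, 5, 6, 6, 6, 6, 6, 5, 6, 5, 6, 6, 6, 5, 6, 5, 6, 6, 7, 6, -23, -24, -24]
```

```bash
python3 -m inch '[{"slide":[0.001,-0.008,0],"yaw":0},{"slide":[0.002,-0.015,0.01],"yaw":0},{"slide":[0.003,-0.022,0.015],"yaw":0},{"slide":[0.003,-0.028,0.015],"yaw":0},{"slide":[0.003,-0.028,0.015],"yaw":0},{"slide":[0.003,-0.028,0.015],"yaw":0},{"slide":[0.003,-0.028,0.015],"yaw":0}]'
python3 - <<'E'
from h import *
import cv2
W=camera("wrist");o=get_obs();print(o["position"],o["ee_rot"]);q=json.load(open("pose.json"))
cv2.imwrite("pics/w6.png",W["frame"][:,:,::-1])
T=camera("top");b=T["frame"]
y=np.arange(-.110,.012,.004);z=.084
p=proj(W,w2(q,[[-.115,v,z] for v in y]));print(p[[0,-1]].round())
print([int(W["frame"][int(v),int(u)].sum()) if 0<=u<640 and 0<=v<480 else None for u,v in p])
E
```

```text
clock: 13.13
position: [0.4944, -0.1015, 0.091]
ee_rot: [0.998, 0.065, -0.0, -0.0]
ft_force: [-0.0, -0.6, -0.4]
grip_width: 0.534
grasp_force: 0.0
[ 0.49435323 -0.10149287  0.09102245] [ 9.97910632e-01  6.46090056e-02 -1.70843538e-04 -1.31975920e-04]
[[434. 287.]
 [188. 287.]]
[124, 404, 450, 269, 148, 149, 148, 142, 123, 234, 268, 264, 128, 127, 130, 124, 266, 258, 257, 138, 140, 138, 137, 146, 259, 420, 457, 458, 434, 409, 308]
```

```bash
python3 -m inch '[{"slide":[0,-0.0005,-0.01],"yaw":0},{"slide":[0,-0.0005,-0.018],"yaw":0},{"slide":[0,-0.0005,-0.021],"yaw":0},{"slide":[0,-0.0005,-0.021],"yaw":0},{"slide":[0,-0.0005,-0.021],"yaw":0}]'; python3 -m inch '[{"slide":[0,0,-0.002],"yaw":0},{"slide":[0,0,-0.004],"yaw":0},{"slide":[0,0,-0.004],"yaw":0},{"slide":[0,0,-0.004],"yaw":0}]'
```

```text
clock: 13.65
position: [0.4943, -0.1023, 0.0698]
ee_rot: [0.998, 0.064, -0.0, -0.0]
ft_force: [-0.6, 0.8, 0.4]
grip_width: 0.533
grasp_force: 0.0
clock: 13.98
position: [0.4948, -0.1025, 0.0665]
ee_rot: [0.998, 0.064, 0.0, 0.0]
ft_force: [-0.2, 0.1, 3.3]
grip_width: 0.535
grasp_force: 1.1
```

Contact came at 0.0665 with 3.3 N, as expected for both keys together. Now I'll press home and hold.

```bash
python3 -m inch '[{"slide":[0,0,-0.002],"yaw":0},{"slide":[0,0,-0.004],"yaw":0},{"slide":[0,0,-0.006],"yaw":0},{"slide":[0,0,-0.0065],"yaw":0},{"slide":[0,0,-0.0065],"yaw":0},{"slide":[0,0,-0.0065],"yaw":0}]'; python3 -m inch '[{"slide":[0,0,-0.001],"yaw":0},{"slide":[0,0,-0.001],"yaw":0},{"slide":[0,0,-0.001],"yaw":0}]'
```

```text
clock: 14.48
position: [0.4949, -0.1025, 0.0601]
ee_rot: [0.998, 0.064, 0.0, 0.0]
ft_force: [-1.2, 0.0, 7.4]
grip_width: 0.53
grasp_force: 3.6
clock: 14.73
position: [0.4949, -0.1026, 0.0596]
ee_rot: [0.998, 0.064, 0.0, 0.0]
ft_force: [-5.4, 0.5, 14.3]
grip_width: 0.535
grasp_force: 6.8
```

```bash
python3 -m inch '[{"slide":[0,0,0],"yaw":0},{"slide":[0,0,0],"yaw":0},{"slide":[0,0,0],"yaw":0},{"slide":[0,0,0],"yaw":0},{"slide":[0,0,0],"yaw":0},{"slide":[0,0,0],"yaw":0},{"slide":[0,0,0],"yaw":0},{"slide":[0,0,0],"yaw":0},{"slide":[0,0,0],"yaw":0},{"slide":[0,0,0],"yaw":0},{"slide":[0,0,0],"yaw":0},{"slide":[0,0,0],"yaw":0},{"slide":[0,0,0],"yaw":0},{"slide":[0,0,0],"yaw":0},{"slide":[0,0,0],"yaw":0},{"slide":[0,0,0],"yaw":0},{"slide":[0,0,0],"yaw":0},{"slide":[0,0,0],"yaw":0},{"slide":[0,0,0],"yaw":0},{"slide":[0,0,0],"yaw":0}]'; python3 -m inch '[{"slide":[0,0,0],"yaw":0},{"slide":[0,0,0],"yaw":0},{"slide":[0,0,0],"yaw":0},{"slide":[0,0,0],"yaw":0},{"slide":[0,0,0],"yaw":0},{"slide":[0,0,0],"yaw":0}]'; python3 -m inch '[{"slide":[0,0,0.002],"yaw":0},{"slide":[0,0,0.005],"yaw":0},{"slide":[0,0,0.009],"yaw":0},{"slide":[0,0,0.015],"yaw":0},{"slide":[0,0,0.03],"yaw":0},{"slide":[0,0,0.05],"yaw":0},{"slide":[0,0,0.08],"yaw":0},{"slide":[0,0,0.1],"yaw":0},{"slide":[0,0,0.1],"yaw":0},{"slide":[0,0,0.1],"yaw":0},{"slide":[0,0,0.1],"yaw":0},{"slide":[0,0,0.1],"yaw":0},{"slide":[0,0,0.1],"yaw":0},{"slide":[0,0,0.1],"yaw":0}]'
python3 - <<'E'
from h import *
T=camera("top");b=T["frame"].astype(int);q=json.load(open("pose.json"))
y=np.arange(-.11,.115,.005)
p=proj(T,w2(q,[[-.15,v,.104] for v in y])).round().astype(int);print([int(b[v,u,2]-b[v,u,0]) for u,v in p])
import cv2
a=cv2.imread("pics/top0.png")[:,:,::-1].astype(int)
for n,(u,v) in dict(beaker=(342,178),stopper=(335,249),flask=(263,254),jar=(271,316),crucible=(360,344),weight=(420,322),spat=(466,290)).items():
    print(n,int(abs(a-b)[v-14:v+14,u-14:u+14].mean()),end=" ")
E
```

```text
clock: 16.4
position: [0.4949, -0.1026, 0.0596]
ee_rot: [0.998, 0.064, 0.0, 0.0]
ft_force: [-3.7, 0.3, 14.2]
grip_width: 0.533
grasp_force: 6.7
clock: 16.9
position: [0.4949, -0.1026, 0.0596]
ee_rot: [0.998, 0.064, 0.0, 0.0]
ft_force: [-3.6, 0.4, 12.4]
grip_width: 0.537
grasp_force: 6.7
clock: 18.07
position: [0.494, -0.1024, 0.1579]
ee_rot: [0.998, 0.064, -0.001, -0.0]
ft_force: [-0.1, -0.0, 0.1]
grip_width: 0.534
grasp_force: 0.0
[-22, -25, -28, -24, -25, -22, -22, -23, -23, -7, -2, 1, 1, 1, -1, 1, 2, 1, 2, -2, -1, -18, -22, 4, 5, 6, 5, 5, 6, 5, 6, 5, 5, 6, 6, 6, 5, 5, 6, 5, 7, 6, -22, -25, -25]
beaker 0 stopper 2 flask 0 jar 0 crucible 3 weight 41 spat 101
```

Run:
```python
from h import *
import cv2
a=cv2.imread("pics/side0.png")[:,:,::-1].astype(int);b=camera("side")["frame"].astype(int)
for n,(u,v) in dict(burner=(437,378),crucible=(207,316),weight=(249,377),spat=(330,427),spat2=(285,445)).items():
    print(n,int(abs(a-b)[v-16:v+16,u-16:u+16].mean()),end=" ")
print(hand_in())
```

```text
burner 24 crucible 21 weight 16 spat 18 spat2 19 the job is handed in; nothing more can be done
None
```

I pushed the hood to its stop, held both round keys fully down together for over 2 s, and released them with the hood still open; the job was handed in at about 18 s. The last top-camera check showed the beaker, stopper, flask, jar and crucible unchanged, but the arm hid the weight and spatula and the side-camera check of those two and the burner was inconclusive. Key release was inferred from the forces and the lift, not seen, and `hand_in()` returned no verdict.

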